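# Air the culture box that holds the petri dishes

## Task

Air the culture box that has the petri dishes in it: press the pad on its clear hatch down to the stop once and let go, so that the push-push latch frees the hatch and it springs open. Leave it standing open for about five seconds, then press the pad fully down again and let go, so that the hatch stays latched shut. Leave the hatch of the other box, with the vials in it, shut.

Things in the scene. Friction and masses are not known exactly. Their poses are not given: they have to be found in the camera images.
- dish_box_pad (a point): middle of the top face of the ribbed grey press pad, 50 (x) x 40 mm, near the free edge (robot side) of the clear hatch of the box with two stacked petri dishes. Hatch shut: face 67 mm above the worktop; x points to the hinge, whose axis (along y) is 84 mm on and 9 mm lower. Straight down, 5 mm trips the latch, 8 mm is the stop; about 3 N, rising sharply at the stop
- dish_box_hatch (a joint): angle of that hatch, rad: 0 latched shut, about -0.09 at the stop, 0.5 open. A full press and release frees it: it springs up and stays at 0.5, the pad's middle then about 39 mm higher and 15 mm nearer the hinge. Pressed straight down there to the same stop (about 3 N; the finger slides some 15 mm along the hatch) and let go, it stays latched. Each full press swaps latched and free
- vial_box_pad (a point): the same point on the other box, which holds four small white-capped vials lying side by side; this one is to stay shut. Both boxes are alike: white, fixed, 135 x 112 x 62 mm high, open-topped with 4 mm walls, the hatch (115 x 100 mm) set inside the rim, hinged on the side away from the robot, the pad standing 7 mm above the clear sheet and 5 mm above the rim
- vial_box_hatch (a joint): angle of the hatch of the box with the vials, read likewise: 0 latched shut

How it is judged:
On the way:
1. the hatch of the box with the petri dishes stands open (more than 0.4 rad) for at least 3 s (value of joint dish_box_hatch above 0.4 rad), for 3 s.
At the end, for the whole second after the job is handed in: after being open, the hatch of the box with the petri dishes is latched shut again by itself (within 0.06 rad of 0), and the hatch of the box with the vials is shut (less than 0.06 rad) (value of joint dish_box_hatch between -0.06 and 0.06 rad and value of joint vial_box_hatch below 0.06 rad); the robot touches nothing.
It fails at once if the hatch of the box with the vials is opened (more than 0.15 rad) (value of joint vial_box_hatch above 0.15 rad).
It also fails if it takes over 40 s, if anything falls off the work surface, if the arm or the gripper's body presses on something with over 40 N, if the wrist force passes 120 N, or if a joint passes its speed limit or range.

## Robot

A 6-joint arm with a two-finger parallel gripper is mounted at the origin on a cart in front of the work surface, level with it; the furniture and walls round the work are solid. World frame = base frame: x ahead of the robot, y to its left, z up, the work surface at z = 0. Lengths are in m, angles in rad, forces in N, time in s.
With the tool pointing down it reaches from about 0.35 to 0.875 m from the base axis. Payload 4.2 kg.
Tool frame: the origin (TCP) lies on the centre line of the jaws, within the pads' length; the fingertips stand 22 mm ahead of it and the grasp point (between the pads) lies 3 mm ahead of it; z points along the fingers, x is the direction in which the jaws open and shut, and the axes are right-handed (so a half turn about z gives the same grasp; the last joint's range is limited). The gripper opens to 87 mm and grips with 3 to 60 N. Pads are 19 mm wide; open, the fingers measure 117 mm over their backs; the gripper's body (75 mm by 190 mm) begins 51 mm behind the grasp point.
Start: joints at [1.51, 0.385, 0.008, 0, -1.194, -0.259], TCP at [0.196, 0.593, 0.245] pointing down, gripper open.
Joint ranges: [-3.14, 3.14], [-1.21, 2.06], [-1.07, 1.41], [-3.16, 2.05], [-2.99, -0.16], [-3.1, 3.1]. Speed limits (rad/s): [2.79, 2.79, 3.14, 3.14, 3.14, 3.14].

## Interface

Orientations are given as a unit quaternion [x, y, z, w].
In Python, from bench import * gives the robot as it stands.
- The arm moves only by the tool arm_command, never from a script. Its argument "series" is a list that holds one entry, the list of rows, each a list of 6 numbers: the shift along the tool's x, y, z in m, then the turn, a rotation vector about the tool's x, y, z in degrees. A call has exactly 5 rows; each row is the pose to reach, as a shift and turn from the pose measured when the call began, along the tool's axes at that moment; what a row does not reach only later rows make up. A row lasts 1/12 s, in which the tool goes at most 41.7 mm and 7.16 degrees, less where a joint would pass 70% of its speed; a pose out of reach is approached as far as the arm can. A call with a gripper value outside its range is refused whole. "gripper" is the gripper's target within -1 to 1 (shut at 1, half-way at 0, fully open at -1), set as the call begins (left out, the last holds). The fingers move at their own pace and stop on an object; "grip_force" is the grip in N (left out, the last holds). Time passes only in rows, so rows that repeat a pose let the fingers close, or fill a call up. It gives the time, the measured TCP pose, the force and the opening at its end, in the units of the state.
- observe(): the state, without advancing time (a new reading comes with each control period).
- camera(name): name is "side" or "top" or "wrist"; returns (picture, depth): 384x512x3 uint8, blue, green, red; 384x512 float32, m along the optical axis (not along the pixel's ray), 0 where there is no reading.
- calibration(name): a dict with "K" (3x3 intrinsics, pixels), "world_from_camera" (4x4, takes a point from camera to world coordinates). Camera axes: x right, y down, z forward; pixel columns grow to the right and rows downward; lengths in m; the calibration is good to about 2 mm. A picture is of the moment at which its call begins: read the wrist's pose just before it. calibration takes no time and is no camera call; for the wrist camera it gives the pose at the moment of the call.
- close_job(): hands the job in, once; it reports no verdict.
The state is a dict: "t": time; "joint_pos": joint angles; "qvel": joint speeds; "joint_efforts": joint torques, N m; "ee_pos": TCP position; "ee_rot": TCP orientation; "wrist_force": force on the tool from outside, world axes, zero at the start; "ft_torque": the same for the moment, N m; "opening": opening from 0.0 (shut) to 1.0 (fully open).
Only numpy, scipy, OpenCV 4.12 (cv2) and the standard library are available. Lean on these libraries where they do the work, as an engineer would, in place of code of your own. Each camera call takes 0.05 s, during which the arm holds its last target.

## Working session

There is one attempt and no reset: what is moved stays moved. The work goes in short steps, Python scripts to look and compute and a tool call to move; the robot and the scene stay as the last step left them, time stands still between calls to the robot, and variables do not carry over. Pictures are saved under pics/ and viewed, and the job is handed in when it is done.

Besides the shell and the picture viewer there is one more tool, called after ">>>" by a JSON object that holds its "api" and its "payload". arm_command: Moves the arm, as the interface text tells. Its arguments: {"type":"object","properties":{"series":{"type":"array","items":{"type":"array","items":{"type":"array","items":{"type":"number"}}}},"gripper":{"type":"number"},"grip_force":{"type":"number"}},"required":["series"]}

```bash
mkdir -p pics; python3 - <<'E'
from bench import *
import cv2,numpy as np
s=observe();print(s['t'],s['ee_pos'],s['ee_rot'],s['wrist_force'],s['opening'])
for n in("top","side"):
    p,d=camera(n);cv2.imwrite(f"pics/{n}0.png",p);np.save(f"pics/{n}0.npy",d)
    c=calibration(n);print(n,c["K"],c["world_from_camera"])
E
```

```text
0.0 [0.1962726  0.59278657 0.24343622] [-5.85423898e-01  8.10726594e-01 -6.87171982e-04 -8.81291796e-04] [ 1.08814112 -0.57978152  0.29881346] 0.9962127310292621
top [[434.85314678   0.         243.51679039]
 [  0.         434.85314678 191.98699624]
 [  0.           0.           1.        ]] [[-0.02094832 -0.99787993  0.06161828  0.48546506]
 [-0.99975979  0.0205108  -0.00772466  0.20303431]
 [ 0.00644445 -0.0617653  -0.9980699   0.94719707]
 [ 0.          0.          0.          1.        ]]
side [[377.49970872   0.         245.29117556]
 [  0.         377.49970872 186.08572065]
 [  0.           0.           1.        ]] [[ 0.89302942 -0.24244591  0.37910213  0.21813835]
 [-0.44998908 -0.4865132   0.74887564 -0.4418601 ]
 [ 0.00287635 -0.8393598  -0.54356862  0.57482671]
 [ 0.          0.          0.          1.        ]]
```

View pics/top0.png

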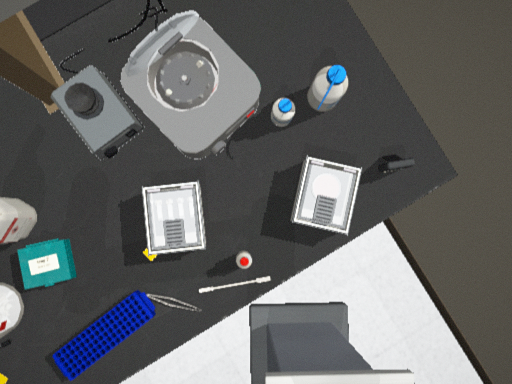

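View pics/side0.png

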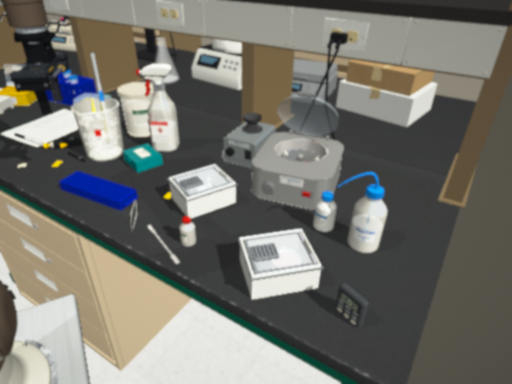

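```bash
cat > h.py <<'E'
import numpy as np,cv2
from bench import *
def ray(n,u,v,z):
    c=calibration(n);K=c["K"];T=np.array(c["world_from_camera"])
    d=T[:3,:3]@np.linalg.inv(K)@np.array([u,v,1.]);o=T[:3,3]
    return o+d*(z-o[2])/d[2]
E
python3 - <<'E'
from h import *
p=cv2.imread("pics/top0.png")
a=cv2.resize(p[145:245,280:375],None,fx=5,fy=5,interpolation=cv2.INTER_CUBIC)
b=cv2.resize(p[170:265,130:220],None,fx=3,fy=3,interpolation=cv2.INTER_CUBIC)
o=np.zeros((500,760,3),np.uint8);o[:500,:475]=a;o[:285,480:750]=b
s=cv2.imread("pics/side0.png")[225:300,235:325]
o[290:290+210,480:480+252]=cv2.resize(s,(252,210),interpolation=cv2.INTER_CUBIC)
cv2.imwrite("pics/zoom0.png",o)
g=p[...,1].astype(int)
for n,(x0,y0,x1,y1) in dict(right=(285,150,370,240),left=(135,175,212,260)).items():
    sub=p[y0:y1,x0:x1].astype(int);m=((sub.max(2)<150)&(sub.min(2)>55)&(np.ptp(sub,axis=2)<25)).astype(np.uint8)
    m=cv2.morphologyEx(m,cv2.MORPH_OPEN,np.ones((5,5)))
    k,l,st,ce=cv2.connectedComponentsWithStats(m)
    for i in range(1,k): print(n,st[i],ce[i]+[x0,y0])
d=np.load("pics/top0.npy");print(d[210,325],d[195,326])
E
```

```text
right [  0   0  20  18 287] [293.17073171 157.12543554]
right [24  0  8  5 38] [312.65789474 151.89473684]
right [ 33   0  52  19 568] [349.14612676 156.14260563]
right [ 44  33  41  57 975] [357.90358974 214.93333333]
left [  0   0  21  19 233] [142.17596567 181.40343348]
left [ 27   0  20   7 102] [171.44117647 177.2254902 ]
left [52  0  5  4 20] [189.  176.5]
left [62  1  5  5 25] [199. 178.]
left [ 64   0  13  59 502] [206.94621514 201.09561753]
left [ 70  60   7  25 126] [208.76190476 247.23015873]
left [ 47  78  22   7 135] [193.61481481 256.2962963 ]
0.882907 0.8872076
```

View pics/zoom0.png

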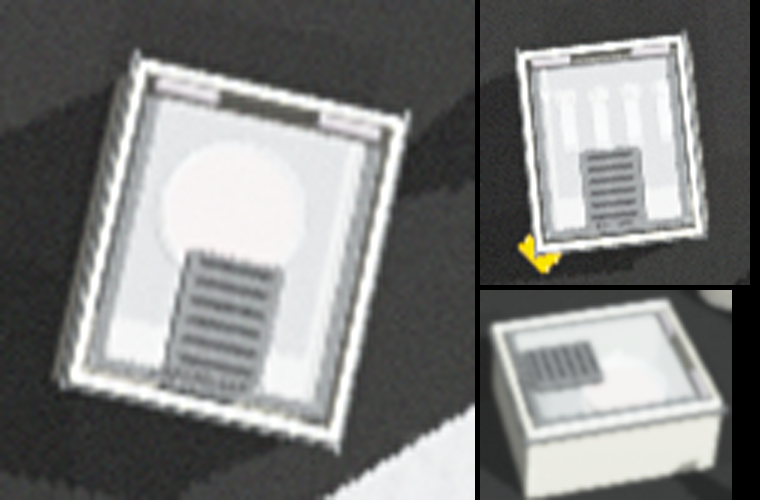

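```bash
python3 - <<'E'
from h import *
t=np.array([(190,250),(285,265),(258,398),(165,385)])
P=[ray("top",(u+.5)/5-.5+280,(v+.5)/5-.5+145,.067) for u,v in t];print(np.round(P,4),np.mean(P,0))
r=np.array([(140,62),(405,118),(335,442),(72,380)])
R=np.array([ray("top",(u+.5)/5-.5+280,(v+.5)/5-.5+145,.062) for u,v in r]);print(np.round(R,4),R.mean(0))
xa=(R[0]+R[1]-R[2]-R[3]);print("len",np.linalg.norm(xa)/2,"yaw",np.degrees(np.arctan2(xa[1],xa[0])))
ya=(R[0]+R[3]-R[1]-R[2]);print("len",np.linalg.norm(ya)/2,"yaw",np.degrees(np.arctan2(-ya[0],ya[1])))
s=[(524,350),(592,342),(604,380),(533,390)]
S=[ray("side",(u-480)/2.8+235,(v-290)/2.8+225,.067) for u,v in s];print("side",np.round(S,4),np.mean(S,0))
E
```

```text
[[0.5314 0.046  0.067 ]
 [0.5245 0.0076 0.067 ]
 [0.4709 0.0204 0.067 ]
 [0.477  0.0578 0.067 ]] [0.50095667 0.03296128 0.067     ]
[[ 0.6093  0.0632  0.062 ]
 [ 0.584  -0.0448  0.062 ]
 [ 0.4524 -0.0114  0.062 ]
 [ 0.4797  0.0948  0.062 ]] [0.53136812 0.02545676 0.062     ]
len 0.13459812089592815 yaw -13.979635314676242
len 0.11029538694635789 yaw -13.808329455550991
side [[0.4828 0.0562 0.067 ]
 [0.5302 0.0419 0.067 ]
 [0.5178 0.0048 0.067 ]
 [0.4698 0.018  0.067 ]] [0.50016901 0.03021013 0.067     ]
```

>>> {"api": "arm_command", "payload": {"series": [[[0.027,-0.029,0,0,0,-1],[0.054,-0.058,0,0,0,-2],[0.081,-0.087,0,0,0,-3],[0.108,-0.116,0,0,0,-4],[0.135,-0.145,0,0,0,-4]]], "gripper": 1, "grip_force": 20}}

```text
t: 0.52
ee_pos: [0.2918, 0.4171, 0.2434]
ee_rot: [-0.614, 0.789, -0.001, -0.001]
wrist_force: [1.1, 0.2, 0.7]
opening: 0.705
```

>>> {"api": "arm_command", "payload": {"series": [[[0.03,-0.027,0,0,0,0],[0.06,-0.055,0,0,0,0],[0.09,-0.083,0,0,0,0],[0.12,-0.11,0,0,0,0],[0.15,-0.138,0,0,0,0]]]}}

```text
t: 0.93
ee_pos: [0.3887, 0.2357, 0.2437]
ee_rot: [-0.614, 0.789, -0.001, -0.001]
wrist_force: [1.0, 0.4, -1.1]
opening: 0.323
```

>>> {"api": "arm_command", "payload": {"series": [[[0.03,-0.027,0,0,0,0],[0.06,-0.055,0,0,0,0],[0.09,-0.083,0,0,0,0],[0.12,-0.11,0,0,0,0],[0.15,-0.138,0,0,0,0]]]}}

```text
t: 1.35
ee_pos: [0.4858, 0.0543, 0.244]
ee_rot: [-0.614, 0.789, -0.001, -0.001]
wrist_force: [0.7, 0.5, -0.8]
opening: 0.018
```

>>> {"api": "arm_command", "payload": {"series": [[[0.018,-0.02,0.02,0,0,0],[0.018,-0.02,0.055,0,0,0],[0.018,-0.02,0.09,0,0,0],[0.018,-0.02,0.12,0,0,0],[0.018,-0.02,0.135,0,0,0]]]}}

```text
t: 1.77
ee_pos: [0.4979, 0.0303, 0.105]
ee_rot: [-0.613, 0.79, 0.001, -0.005]
wrist_force: [-0.3, 0.3, 1.4]
opening: 0.005
```

```bash
python3 - <<'E'
from h import *
for n in("side","top"):
    p,d=camera(n);cv2.imwrite(f"pics/{n}1.png",cv2.resize(p[140:320,200:420] if n=="side" else p[130:290,230:430],None,fx=3,fy=3))
s=observe();print(s['t'],s['ee_pos'],s['wrist_force'])
E
```

```text
1.8667 [0.49815955 0.03059264 0.10586604] [-0.23660505  1.1975109   0.24300814]
```

View pics/side1.png

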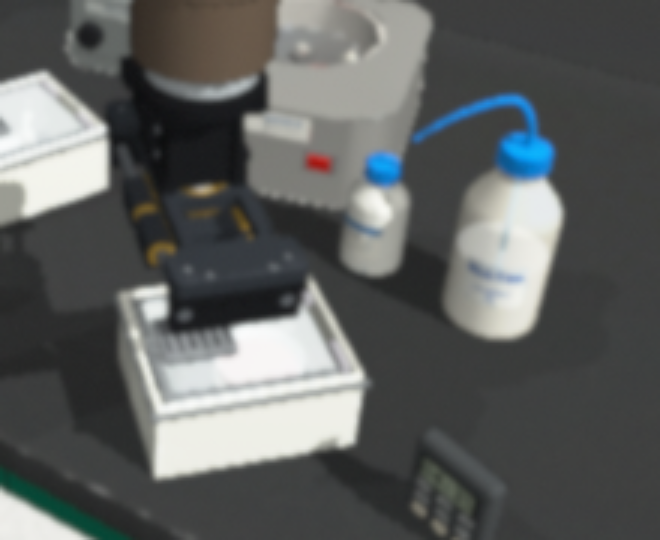

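```bash
python3 - <<'E'
from h import *
c=calibration("side");T=np.linalg.inv(c["world_from_camera"])
def pj(p):
    q=T@np.r_[p,1];q=c["K"]@q[:3];return np.round((q[:2]/q[2]-[200,140])*3)
t=np.array([.498,.0306,.084]);e=np.array([.97,-.242,0]);f=np.array([.242,.97,0])
print("tip",pj(t),"tip edges",pj(t+e*.0095-f*.015),pj(t-e*.0095-f*.015))
for a in(-.0375,.0375):print("body",pj(t+e*a-f*.095+[0,0,.07]))
E
```

```text
tip [192. 316.] tip edges [213. 330.] [183. 334.]
body [174. 345.]
body [307. 324.]
```

View pics/top1.png

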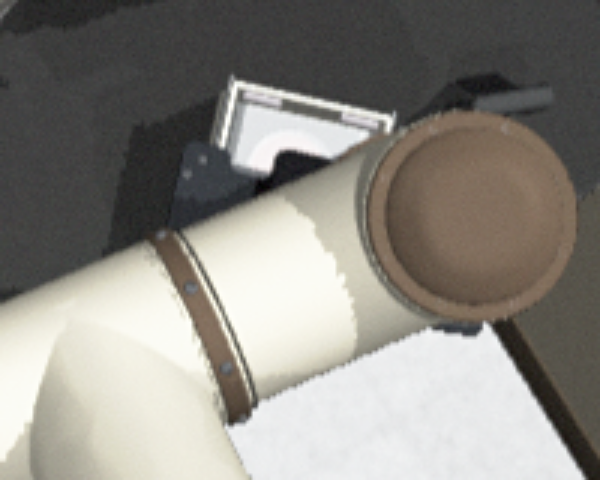

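>>> {"api": "arm_command", "payload": {"series": [[[0,-0.002,0.012,0,0,0],[0,-0.002,0.018,0,0,0],[0,-0.002,0.022,0,0,0],[0,-0.002,0.0245,0,0,0],[0,-0.002,0.0245,0,0,0]]]}}

```text
t: 2.28
ee_pos: [0.5001, 0.0302, 0.0824]
ee_rot: [-0.614, 0.789, 0.001, -0.005]
wrist_force: [-1.8, 0.8, 4.9]
opening: 0.004
```

>>> {"api": "arm_command", "payload": {"series": [[[0,0,0.001,0,0,0],[0,0,0.002,0,0,0],[0,0,0.003,0,0,0],[0,0,0.003,0,0,0],[0,0,0.003,0,0,0]]]}}

```text
t: 2.7
ee_pos: [0.5002, 0.0302, 0.0816]
ee_rot: [-0.614, 0.789, 0.0, -0.005]
wrist_force: [-6.1, 1.3, 13.5]
opening: -0.0
```

>>> {"api": "arm_command", "payload": {"series": [[[0,0,-0.02,0,0,0],[0,0,-0.05,0,0,0],[0,0,-0.08,0,0,0],[0,0,-0.1,0,0,0],[0,0,-0.1,0,0,0]]]}}

```text
t: 3.12
ee_pos: [0.5041, 0.0316, 0.187]
ee_rot: [-0.615, 0.789, -0.002, 0.001]
wrist_force: [-0.2, 0.9, 0.2]
opening: 0.001
```

```bash
python3 - <<'E'
from h import *
n="side"
p,d=camera(n);cv2.imwrite(f"pics/{n}2.png",cv2.resize(p[140:320,200:420],None,fx=3,fy=3))
s=observe();print(s['t'],s['ee_pos'],s['ee_rot'],s['wrist_force'])
E
```

```text
3.1667 [0.50262418 0.03136721 0.18450972] [-0.6144413   0.7889613  -0.0010227  -0.00095853] [-0.04708774 -0.74390336 -0.64122181]
```

View pics/side2.png

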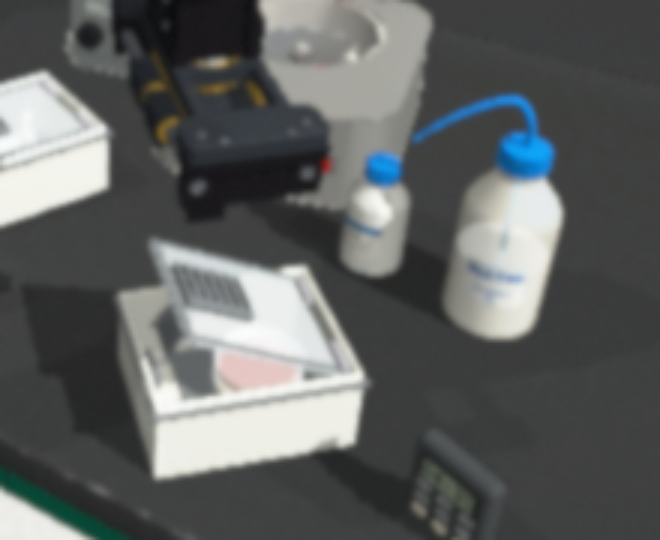

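>>> {"api": "arm_command", "payload": {"series": [[[0,-0.009,0,0,0,0],[0,-0.009,0.01,0,0,0],[0,-0.009,0.02,0,0,0],[0,-0.009,0.02,0,0,0],[0,-0.009,0.02,0,0,0]]]}}

```text
t: 3.58
ee_pos: [0.5102, 0.0286, 0.1623]
ee_rot: [-0.614, 0.789, -0.0, -0.003]
wrist_force: [-0.0, 0.0, -0.3]
opening: 0.005
```

>>> {"api": "arm_command", "payload": {"series": [[[0,0,0,0,0,0],[0,0,0,0,0,0],[0,0,0,0,0,0],[0,0,0,0,0,0],[0,0,0,0,0,0]]]}}

```text
t: 4.0
ee_pos: [0.5103, 0.0287, 0.1626]
ee_rot: [-0.614, 0.789, -0.0, -0.003]
wrist_force: [0.1, 0.2, 0.1]
opening: 0.003
```

>>> {"api": "arm_command", "payload": {"series": [[[0,0,0,0,0,0],[0,0,0,0,0,0],[0,0,0,0,0,0],[0,0,0,0,0,0],[0,0,0,0,0,0]]]}}

```text
t: 4.42
ee_pos: [0.5103, 0.0287, 0.1626]
ee_rot: [-0.614, 0.789, -0.0, -0.003]
wrist_force: [-0.8, -0.3, 0.2]
opening: 0.006
```

>>> {"api": "arm_command", "payload": {"series": [[[0,0,0,0,0,0],[0,0,0,0,0,0],[0,0,0,0,0,0],[0,0,0,0,0,0],[0,0,0,0,0,0]]]}}

```text
t: 4.83
ee_pos: [0.5103, 0.0287, 0.1626]
ee_rot: [-0.614, 0.789, -0.0, -0.003]
wrist_force: [-0.7, -0.6, 0.6]
opening: 0.005
```

>>> {"api": "arm_command", "payload": {"series": [[[0,0,0,0,0,0],[0,0,0,0,0,0],[0,0,0,0,0,0],[0,0,0,0,0,0],[0,0,0,0,0,0]]]}}

```text
t: 5.25
ee_pos: [0.5103, 0.0287, 0.1626]
ee_rot: [-0.614, 0.789, -0.0, -0.003]
wrist_force: [-1.1, -0.0, -0.5]
opening: 0.003
```

>>> {"api": "arm_command", "payload": {"series": [[[0,0,0,0,0,0],[0,0,0,0,0,0],[0,0,0,0,0,0],[0,0,0,0,0,0],[0,0,0,0,0,0]]]}}

```text
t: 5.67
ee_pos: [0.5103, 0.0287, 0.1626]
ee_rot: [-0.614, 0.789, -0.0, -0.003]
wrist_force: [-1.0, 0.8, -0.5]
opening: 0.004
```

>>> {"api": "arm_command", "payload": {"series": [[[0,0,0,0,0,0],[0,0,0,0,0,0],[0,0,0,0,0,0],[0,0,0,0,0,0],[0,0,0,0,0,0]]]}}

```text
t: 6.08
ee_pos: [0.5103, 0.0287, 0.1626]
ee_rot: [-0.614, 0.789, -0.0, -0.003]
wrist_force: [0.5, 0.7, 0.5]
opening: 0.004
```

>>> {"api": "arm_command", "payload": {"series": [[[0,0,0,0,0,0],[0,0,0,0,0,0],[0,0,0,0,0,0],[0,0,0,0,0,0],[0,0,0,0,0,0]]]}}

```text
t: 6.5
ee_pos: [0.5103, 0.0287, 0.1626]
ee_rot: [-0.614, 0.789, -0.0, -0.003]
wrist_force: [-0.6, 0.3, -0.7]
opening: 0.002
```

>>> {"api": "arm_command", "payload": {"series": [[[0,0,0,0,0,0],[0,0,0,0,0,0],[0,0,0,0,0,0],[0,0,0,0,0,0],[0,0,0,0,0,0]]]}}

```text
t: 6.92
ee_pos: [0.5103, 0.0287, 0.1626]
ee_rot: [-0.614, 0.789, -0.0, -0.003]
wrist_force: [0.3, 0.9, 1.2]
opening: 0.004
```

>>> {"api": "arm_command", "payload": {"series": [[[0,0,0,0,0,0],[0,0,0,0,0,0],[0,0,0,0,0,0],[0,0,0,0,0,0],[0,0,0,0,0,0]]]}}

```text
t: 7.33
ee_pos: [0.5103, 0.0287, 0.1626]
ee_rot: [-0.614, 0.789, -0.0, -0.003]
wrist_force: [0.1, 0.0, 0.5]
opening: 0.003
```

>>> {"api": "arm_command", "payload": {"series": [[[0,0,0,0,0,0],[0,0,0,0,0,0],[0,0,0,0,0,0],[0,0,0,0,0,0],[0,0,0,0,0,0]]]}}

```text
t: 7.75
ee_pos: [0.5103, 0.0287, 0.1626]
ee_rot: [-0.614, 0.789, -0.0, -0.003]
wrist_force: [-0.4, 0.2, 0.0]
opening: 0.002
```

>>> {"api": "arm_command", "payload": {"series": [[[0,0,0.02,0,0,0],[0,0,0.032,0,0,0],[0,0,0.042,0,0,0],[0,0,0.052,0,0,0],[0,0,0.06,0,0,0]]]}}

```text
t: 8.17
ee_pos: [0.5099, 0.0284, 0.1019]
ee_rot: [-0.614, 0.789, -0.0, -0.003]
wrist_force: [-1.8, 0.3, 2.4]
opening: 0.003
```

>>> {"api": "arm_command", "payload": {"series": [[[0,0,0.008,0,0,0],[0,0,0.013,0,0,0],[0,0,0.016,0,0,0],[0,0,0.018,0,0,0],[0,0,0.018,0,0,0]]]}}

```text
t: 8.58
ee_pos: [0.5096, 0.0283, 0.0837]
ee_rot: [-0.614, 0.789, -0.0, -0.004]
wrist_force: [-1.3, 0.4, 2.4]
opening: 0.006
```

>>> {"api": "arm_command", "payload": {"series": [[[0,0,0.001,0,0,0],[0,0,0.002,0,0,0],[0,0,0.003,0,0,0],[0,0,0.004,0,0,0],[0,0,0.004,0,0,0]]]}}

```text
t: 9.0
ee_pos: [0.5098, 0.0283, 0.0824]
ee_rot: [-0.615, 0.789, -0.001, -0.003]
wrist_force: [-7.6, 1.7, 19.1]
opening: 0.005
```

At the stop (19 N). Release.

>>> {"api": "arm_command", "payload": {"series": [[[0,0,-0.02,0,0,0],[0,0,-0.05,0,0,0],[0,0,-0.08,0,0,0],[0,0,-0.1,0,0,0],[0,0,-0.1,0,0,0]]]}}

```text
t: 9.42
ee_pos: [0.5138, 0.0295, 0.1876]
ee_rot: [-0.615, 0.788, -0.003, 0.002]
wrist_force: [-0.2, 0.3, 0.3]
opening: 0.008
```

```bash
python3 - <<'E'
from h import *
n="side"
p,d=camera(n);cv2.imwrite(f"pics/{n}3.png",cv2.resize(p[130:320,150:420],None,fx=2.8,fy=2.8))
s=observe();print(s['t'],s['ee_pos'],s['wrist_force'])
E
```

```text
9.4667 [0.51224368 0.02929187 0.18508743] [ 1.01157291 -0.31244901 -0.69260653]
```

View pics/side3.png

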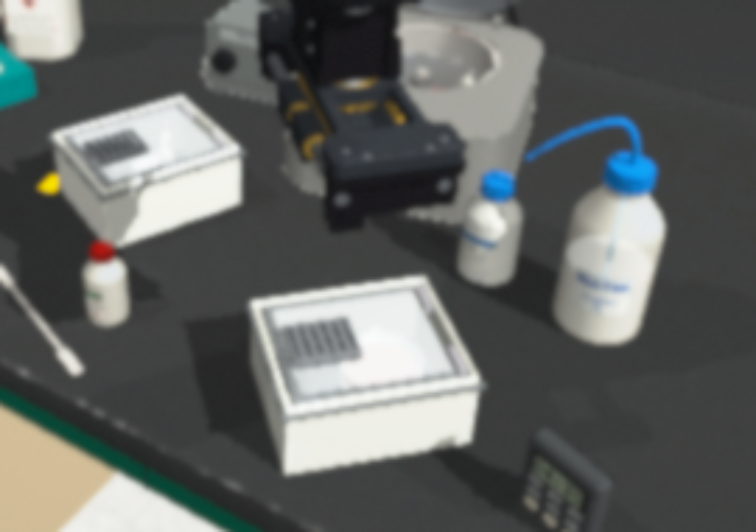

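The hatch on the dish box (pad at about (320,340) in the picture) is shut. The vial box, at about (150,150), is shut too, and the gripper is clear of both.

>>> {"api": "arm_command", "payload": {"series": [[[0,0,0,0,0,0],[0,0,0,0,0,0],[0,0,0,0,0,0],[0,0,0,0,0,0],[0,0,0,0,0,0]]]}}

```text
t: 9.88
ee_pos: [0.512, 0.0292, 0.1842]
ee_rot: [-0.615, 0.789, -0.002, -0.0]
wrist_force: [-0.5, -0.9, -0.4]
opening: 0.007
```

```bash
python3 - <<'E'
from h import *
p,d=camera("side")
q=cv2.imread("pics/side3.png");a=cv2.resize(p[130:320,150:420],None,fx=2.8,fy=2.8)
print("diff on box",np.abs(a[260:480,240:490].astype(int)-q[260:480,240:490]).mean(),observe()['wrist_force'])
print(close_job())
E
```

```text
diff on box 0.29483030303030305 [-0.63551962 -0.05543357 -0.13147155]
the job is handed in; nothing more can be done
None
```

I aired the dish box and latched it shut again, then handed the job in at about 10 s of the 40 s allowed.

- **Opening:** I pressed the pad to the stop with the closed gripper, reaching about 13 N, and let go. The side camera then showed the hatch standing open. It stayed open for about 5 s.
- **Closing:** I pressed straight down on the raised pad to the stop, reaching about 19 N, and let go.
- **Last checks:** The side view showed the dish box hatch shut, and a second view half a second later showed no change. The vial box, which I never touched, was also shut. The gripper was about 10 cm above the pad, with the wrist force at noise level.

No check failed or disagreed. I judged the hatch positions from the pictures, as the joint angles can't be read directly.

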